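# Clamp a coated coupon for the pull-off test

## Task

Clamp the steel coupon with the red-brown coating in its fixture for the pull-off adhesion test; it is all pushing, nothing has to be gripped. First push the coupon along its channel until it is fully home against the end stop, next push the blue clamp strap round until it lies across the coupon against its stop, and then press the yellow cam lever all the way down so that the pad holds the coupon. Do not lift the coupon or touch the small metal dolly glued on it, and leave the pot, timer, marker and spare dolly beside the fixture where they are.

Things in the scene. Friction and masses are not known exactly. Their poses are not given: they have to be found in the camera images.
- fixture: Holding fixture fixed on the bench. Origin on the bench, in the middle of the channel's width; x runs along the channel to the end stop, y to the clamp post, z up. In mm in this frame: base plate x -100..75, y -60..115, top (channel floor) z 16; rails' inner faces y +-26.5, x -75..50, tops z 24; post axis x -30, y 68; upright swing stop pin 9 thick at x -14, y 46.5, top z 51.5
- coupon: Loose steel coupon, 120 (x) x 50 (y) x 12 (z) mm, about 0.5 kg, upper face coated red-brown. Origin at the centre of its underside, x along the channel to the end stop. It lies on the channel floor between the rails, drawn back 15 to 40 mm from the stop; its rear end face (x = -60 mm) is free to be pushed, open from above and behind. When home its origin is at fixture x = -10 mm
- dolly: Aluminium pull-off dolly glued upright on the coupon, 20 mm in diameter, 21 mm high, axis 25 mm in front of the coupon's centre (coupon x = +25 mm). Origin at the centre of its foot, 12 mm above the coupon's underside. Must not be touched. It stands in the strap's way until the coupon is home
- coupon_front (a point): Centre of the coupon's front end face (coupon x = +60, z = 6 mm), the face that meets the end stop; at fixture x = 50 mm when home
- clamp_swing (a joint): Swing of the blue strap about the upright post, rad: 0 = strap points along the fixture's -x beside the channel, grows counter-clockwise seen from above, 1.571 = across the channel (along -y) over the coupon, at its stop; lower limit -0.45. About 0.12 N m of friction; stays where it is left. The cam lever swings with it and always points the opposite way from the strap's nose
- strap_nose (a point): Point in the blue strap right over its pad, 68 mm from the post axis, half-way up the bar (z 48 mm when unclamped). The bar runs to 93 mm from the post axis, is 22 mm wide and 12 mm thick (z 42..54 mm; spindle end above to z 67 mm); the pad, 17 mm in diameter, hangs down to z 31 mm until clamped. x points from post to nose, z up
- clamp_pad: Black spring-backed pressure pad under the strap's nose; its origin lies on the post axis at bench height (use point strap_nose for its place). Bears on the coupon with about 10 N when clamped
- cam_lever (a joint): Yellow cam lever on the post, rad: 0 = raised 55 degrees, 1.05 = fully down (limit, 5 degrees below level). About 0.22 N m of friction, plus up to 0.07 N m from clamping; stays where it is left. Pressing it lowers the strap by up to 5.5 mm. Its pivot is level, across the strap, 68 mm above the bench on the post axis
- lever_paddle (a point): Centre of the upper face of the lever's yellow thumb paddle, 68 mm along the lever from its pivot. The paddle is 36 mm long (50 to 86 mm from the pivot), 26 mm wide, 10 mm thick; its upper face is 8 mm above the line from the pivot. The lever moves in the upright plane through strap and post, on the side away from the nose
- glue_pot: Sample pot with white lid, 60 mm in diameter, 66 mm high, standing beside the fixture on the side away from the post. Origin at the centre of its underside
- timer: Small white timer box with coloured top, 42 x 58 x 26 mm, standing beside the fixture on the side away from the post. Origin at the centre of its underside
- marker: Red and white marker pen, 135 mm long (its y), 17 mm thick, lying beside the fixture on the side away from the post. Origin at the centre of its underside
- spare_dolly: Spare aluminium dolly, 20 mm in diameter, 21 mm high, standing beside the fixture on the side away from the post. Origin at the centre of its foot
- end_stop (a point): Centre of the end stop's face towards the channel (fixture x = +50, y = 0, z = 22 mm). The dark stop block is 14 mm thick, 71 mm wide, top at z 26 mm
Not all that is in view belongs to the job. Several things have the shape of the coupon; the one meant has the colours described above.

How it is judged (in metres and radians):
On the way, in this order (a step that is already met when the one before it is completed fails the run):
1. the coupon is home against the end stop while the strap is still swung aside (x of coupon_front in the frame of fixture above 0.0475 m and value of joint clamp_swing below 1 rad), for 0.2 s.
2. the strap is swung over to its stop with the cam lever still up (value of joint clamp_swing above 1.49 rad and value of joint cam_lever below 0.4 rad), for 0.2 s.
3. the cam lever is down and the pad bears on the coupon (value of joint cam_lever above 0.95 rad and contact force between clamp_pad and coupon above 6 N), for 0.2 s.
At the end, for the whole second after the job is handed in: The coupon lies flat and still in the channel within 2.5 mm of the end stop, the strap is across it within 0.08 rad of its swing stop, the cam lever is within 0.1 rad of fully down and the pad presses on the coupon with more than 6 N (all of step 3 and x of coupon_front in the frame of fixture above 0.0475 m and value of joint clamp_swing above 1.49 rad and angle between coupon's own z axis and vertical below 0.03 rad and linear speed of coupon below 0.01 m/s); the robot touches nothing.
It fails at once if the coupon is lifted (more than 6 mm) or tipped (z of coupon in the frame of fixture above 0.022 m or angle between coupon's own z axis and vertical above 0.12 rad).
It fails at once if the glued dolly is touched (contact force between any of the fingers, the arm and dolly above 0.5 N).
It fails at once if a thing beside the fixture is moved more than 15 mm or knocked over (distance of any of glue_pot, timer, marker, spare_dolly from where it was at the start of the episode above 0.015 m or angle between any of glue_pot, timer, spare_dolly's own z axis and vertical above 0.4 rad).
It also fails if it takes over 54 s, if anything falls off the work surface, if the arm or the gripper's body presses on something with over 40 N, if the wrist force passes 120 N, or if a joint passes its speed limit or range.

## Robot

A 6-joint arm with a two-finger parallel gripper is mounted at the origin on a cart in front of the work surface, level with it; the furniture and walls round the work are solid. World frame = base frame: x ahead of the robot, y to its left, z up, the work surface at z = 0. Lengths are in mm, angles in rad, forces in N, time in s.
With the tool pointing down it reaches from about 350 to 1000 mm from the base axis. Payload 7.1 kg.
Tool frame: the origin (TCP) lies at the very end of the fingers, on their centre line; the grasp point (between the pads) lies 19 mm behind it; z points along the fingers, y is the line along which they close (so a half turn about z gives the same grasp; the last joint's range is limited). The gripper opens to 85 mm and grips with 20 to 120 N. Pads are 22 mm wide; open, the fingers measure 114 mm over their backs; the gripper's body (76 mm by 85 mm) begins 54 mm behind the grasp point. The pads swing forward as they close: fully open they stand 13 mm farther back than shut.
Start: joints at [-1.121, 0.423, 1.63, -0, 1.089, -0.019], TCP at [282.399, -557.544, 231.319] pointing down, gripper open.
Joint ranges: [-3, 3], [-0.9, 2.11], [0.09, 2.58], [-1.31, 4.45], [0.11, 2.69], [-2.54, 2.54]. Speed limits (rad/s): [2.39, 2.39, 3.01, 3.14, 3.14, 3.14].

## Interface

Orientations are given as a unit quaternion [w, x, y, z].
In Python, from bench import env gives the robot as it stands.
- The arm moves only by the tool play_rows, never from a script. Its argument "plan" is a list of rows, each a list of 4 numbers: the shift along the tool's x, y, z as a fraction of full scale, then the turn about the tool's z as a fraction of full scale. A call has 1 to 5 rows; each row is the pose to reach, as a shift and turn from the pose commanded when the call began, along the tool's axes at that moment; what a row does not reach only later rows make up. Full scale, the value 1, is 0.12 m for a shift and 30 degrees for a turn. A row lasts 1/10 s, in which the tool goes at most 50 mm and 8.59 degrees, less where a joint would pass 70% of its speed; a pose out of reach is approached as far as the arm can. A call with a number of a shift or a turn outside -1 to 1 is refused whole. A call with a gripper value outside its range is refused whole. "fingers" is the closure, from -1 (fully open) to 1 (shut), set as the call begins (left out, the last holds). The fingers move at their own pace and stop on an object; the grip force is fixed at half the most. Time passes only in rows, so rows that repeat a pose let the fingers close. It gives the time, the measured TCP pose, the force, the opening and the grip force at its end, in the units of the state.
- env.sense(): the state, without advancing time (a new reading comes with each control period).
- env.snapshot(name): name is "scene" or "side" or "wrist"; returns (picture, depth): 480x640x3 uint8, red, green, blue; 480x640 float32, mm along the optical axis (not along the pixel's ray), 0 where there is no reading.
- env.camera_model(name): a dict with "K" (3x3 intrinsics, pixels), "world_to_cam" (4x4, takes a point from world to camera coordinates); the wrist camera has in their place "hand_eye" (4x4, takes a point from camera to tool coordinates, whose origin is the TCP and whose axes are the flange's). Camera axes: x right, y down, z forward; pixel columns grow to the right and rows downward; lengths in mm; the calibration is good to about 2 mm. A picture is of the moment at which its call begins: read the wrist's pose just before it. camera_model takes no time and is no camera call.
- env.job_done(): hands the job in; it is judged then, once.
Trained networks look in the newest picture that a camera, given by its name, has taken for a name from the list of things; names that differ only in an ending like _2 or _b are one class to them, and where a whole thing is asked for, a point or a joint stands for the part that bears it (a point fixed in the world has none). Each returns a list of dicts, best first, with "p" (0 to 1); they miss things now and then, are a little off and sometimes report something else, mostly with a low value. They report only what shows in the picture. A call takes as long as a camera call. They do not tell look-alikes from the thing itself.
- env.find_in(target, camera): "bbox" ([left, top, right, bottom] in pixels, round what is visible of it).
The state is a dict: "t": time; "q": joint angles; "joint_vel": joint speeds; "effort": joint torques, N m; "tcp_pos": TCP position; "orientation": TCP orientation; "ft_force": force on the tool from outside, world axes, zero at the start; "wrist_torque": the same for the moment, N m; "opening": opening from 0.0 (shut) to 1.0 (fully open); "finger_force": force on a finger pad.
Only numpy, scipy, OpenCV 4.12 (cv2) and the standard library are available. Lean on these libraries where they do the work, as an engineer would, in place of code of your own. Each camera call takes 0.05 s, during which the arm holds its last target. There are 200 camera calls.

## Working session

There is one attempt and no reset: what is moved stays moved. The work goes in short steps, Python scripts to look and compute and a tool call to move; the robot and the scene stay as the last step left them, time stands still between calls to the robot, and variables do not carry over. Pictures are saved under pics/ and viewed, at most 10 in all, crops included, and the job is handed in when it is done.

Besides the shell and the picture viewer there is one more tool, called after ">>>" by a JSON object that holds its "name" and its "arguments", one argument or row to a line. play_rows: Moves the arm, as the interface text tells. Its arguments: {"type":"object","properties":{"plan":{"type":"array"},"fingers":{"type":"number"}},"required":["plan"]}

```bash
mkdir -p pics; cat > h.py <<'E'
import numpy as np, cv2
from bench import env
def snap(cam,name):
    p,d=env.snapshot(cam); cv2.imwrite(f'pics/{name}.png',cv2.cvtColor(p,cv2.COLOR_RGB2BGR)); return p,d
def world(cam,d,px):
    """pixels (N,2) -> world points by depth"""
    m=env.camera_model(cam); K=np.array(m['K']); px=np.atleast_2d(px).astype(int)
    z=d[px[:,1],px[:,0]]; c=np.linalg.inv(K)@np.c_[px,np.ones(len(px))].T*z
    T=np.linalg.inv(np.array(m['world_to_cam']))
    return (T[:3,:3]@c+T[:3,3:]).T
E
python3 - <<'E'
from h import *
s=env.sense(); print(s['t'],s['tcp_pos'],s['orientation'],s['opening'])
for c in('scene','side'):
    p,d=snap(c,c+'0'); np.save(c+'0.npy',d)
    for t in('fixture','coupon','dolly','strap_nose','lever_paddle'):
        for r in env.find_in(t,c)[:3]:
            b=np.array(r['bbox']); u=[(b[0]+b[2])/2,(b[1]+b[3])/2]
            print(c,t,round(r['p'],2),b.astype(int),world(c,d,u).round())
E
```

```text
0.0 [ 282.14727606 -557.05105722  230.53032341] [-7.74761186e-04  9.72650647e-01  2.32271574e-01 -1.85012168e-04] 0.9988470192389804
scene fixture 0.65 [190 260 349 399] [[580.  77.  26.]]
scene coupon 0.95 [355 241 383 275] [[ 674. -187.   20.]]
scene coupon 0.84 [260 306 329 367] [[543.  56.  28.]]
scene coupon 0.78 [407 286 488 329] [[ 490. -205.   11.]]
scene dolly 0.59 [277 312 295 331] [[571.  53.  35.]]
scene dolly 0.55 [429 286 443 304] [[ 513. -198.   24.]]
scene strap_nose 0.9 [235 326 278 372] [[517. 129.  54.]]
scene lever_paddle 0.96 [222 260 256 331] [[583. 120. 100.]]
scene lever_paddle 0.57 [222 259 280 376] [[556. 117.  78.]]
side fixture 0.68 [230 182 326 285] [[569. 114.  22.]]
side fixture 0.44 [272 184 301 220] [[591. 116. 102.]]
side coupon 0.98 [322 337 400 396] [[ 697. -212.   11.]]
side coupon 0.65 [239 241 301 262] [[552.  57.  27.]]
side coupon 0.57 [194 347 277 407] [[ 497. -217.   12.]]
side dolly 0.72 [344 344 352 362] [[ 677. -199.   32.]]
side dolly 0.55 [277 242 288 257] [[578.  47.  37.]]
side dolly 0.46 [246 355 256 372] [[ 523. -207.   33.]]
side strap_nose 0.88 [230 214 283 236] [[526. 113.  49.]]
side lever_paddle 0.77 [272 183 302 223] [[591. 114. 101.]]
```

View pics/scene0.png

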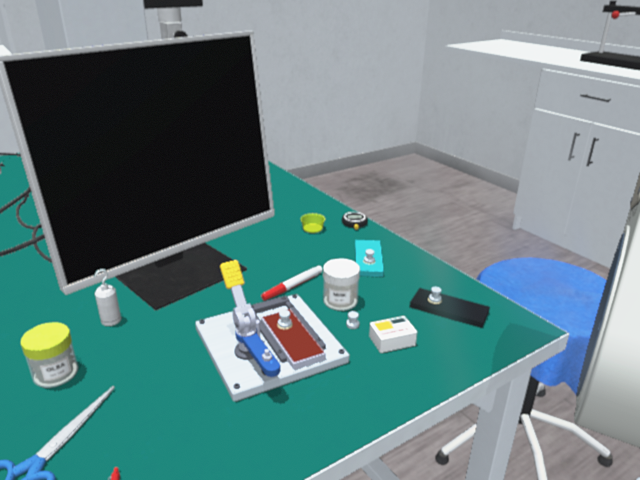

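View pics/side0.png

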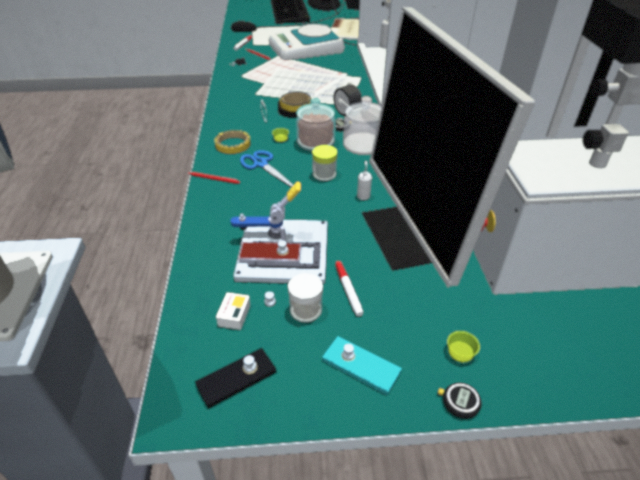

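The scene shows the fixture with its red coupon at (295,340), the blue strap at (255,350) and the yellow lever raised at (232,275). The pot, timer, marker and spare dolly stand on its right. The channel runs roughly along world +x, towards the monitor. I'll fit the fixture's pose from colour and depth.

```bash
cat >> h.py <<'E'
def cloud(d,T,K):
    v,u=np.nonzero(d>0); z=d[v,u]; c=np.linalg.inv(K)@np.c_[u,v,np.ones(len(u))].T*z
    return u,v,(T[:3,:3]@c+T[:3,3:]).T
def analyse(p,d,T,K,roi=(420,700,-60,220)):
    u,v,P=cloud(d,T,K); c=cv2.cvtColor(p,cv2.COLOR_RGB2HSV)[v,u].astype(int)
    R=(P[:,0]>roi[0])&(P[:,0]<roi[1])&(P[:,1]>roi[2])&(P[:,1]<roi[3])
    H,S,V=c.T; out={}
    out['plate']=P[R&(S<50)&(V>140)&(abs(P[:,2]-16)<6)]
    out['red']=P[R&((H<12)|(H>170))&(S>110)&(abs(P[:,2]-28)<7)]
    out['blue']=P[R&(H>100)&(H<125)&(S>140)&(P[:,2]>35)]
    out['yellow']=P[R&(H>18)&(H<32)&(S>140)&(P[:,2]>60)]
    for k,a in out.items():
        if len(a)<20: print(k,len(a)); continue
        r=cv2.minAreaRect(a[:,:2].astype(np.float32))
        print(k,len(a),'mean',a.mean(0).round(1),'rect',np.round(r[0],1),np.round(r[1],1),round(r[2],1),'z',np.percentile(a[:,2],[5,50,95]).round(1))
    return out
E
python3 - <<'E'
from h import *
for c in('scene','side'):
    m=env.camera_model(c); p=cv2.cvtColor(cv2.imread(f'pics/{c}0.png'),cv2.COLOR_BGR2RGB)
    print(c); analyse(p,np.load(c+'0.npy'),np.linalg.inv(np.array(m['world_to_cam'])),np.array(m['K']))
m=env.camera_model('wrist');print(np.array(m['hand_eye']).round(2),m['K'])
E
```

```text
scene
plate 4885 mean [561.7  89.8  14.7] rect [583.5  58.2] [236.3 231.1] 90.0 z [11.9 14.5 18.8]
red 1196 mean [541.1  57.6  26.9] rect [552.3  55.5] [ 45.3 115.2] 83.1 z [25.5 26.8 28.2]
blue 656 mean [510.7 128.9  51.3] rect [515.8 125.4] [26.  93.2] 89.1 z [46.2 52.  53.5]
yellow 436 mean [600.6 121.1 125.6] rect [601.9 119.9] [26.  24.2] 87.0 z [113.6 125.6 136.8]
side
plate 2758 mean [591.8  62.8  15.5] rect [591.   52.4] [217.3 224.3] 0.3 z [12.9 15.5 18.5]
red 644 mean [547.7  58.   27.9] rect [552.  59.] [ 44.1 111.2] 82.2 z [26.  28.  29.8]
blue 303 mean [515.  121.6  52. ] rect [523.1 123.6] [26.7 96.7] 85.4 z [47.1 52.6 54.8]
yellow 111 mean [604.8 115.2 128.6] rect [604.8 117.5] [26.3 22.4] 88.6 z [115.8 129.8 138.7]
[[   0.     -0.95   -0.31   77.72]
 [   1.      0.      0.     -0.42]
 [  -0.     -0.31    0.95 -142.88]
 [   0.      0.      0.      1.  ]] [[416.79151515   0.         322.65518101]
 [  0.         416.79151515 243.35458469]
 [  0.           0.           1.        ]]
```

>>> {"name": "play_rows", "arguments": {
  "plan": [
    [0.17,-0.2,0,-0.24],
    [0.34,-0.4,0,-0.48],
    [0.5,-0.6,0,-0.73],
    [0.67,-0.81,0,-0.97],
    [0.67,-0.81,0,-0.97]
  ],
  "fingers": 1
}}

```text
t: 1.1
tcp_pos: [310.3, -431.1, 231.2]
orientation: [-0.001, 0.882, 0.471, 0.0]
ft_force: [0.4, -0.7, -0.0]
opening: 0.14
finger_force: 0.0
```

>>> {"name": "play_rows", "arguments": {
  "plan": [
    [0.25,-0.1,0,-0.24],
    [0.5,-0.2,0,-0.48],
    [0.75,-0.29,0,-0.73],
    [0.98,-0.385,0,-0.97],
    [0.98,-0.385,0,-0.97]
  ]
}}

```text
t: 1.6
tcp_pos: [337.8, -309.0, 231.3]
orientation: [-0.0, 0.736, 0.677, 0.0]
ft_force: [-0.3, -0.4, 0.1]
opening: 0.002
finger_force: 0.0
```

>>> {"name": "play_rows", "arguments": {
  "plan": [
    [0.25,0.03,0,-0.24],
    [0.5,0.07,0,-0.48],
    [0.75,0.1,0,-0.73],
    [1,0.14,0,-0.97],
    [1,0.14,0,-0.97]
  ]
}}

```text
t: 2.1
tcp_pos: [365.5, -191.7, 231.5]
orientation: [0.0, 0.542, 0.84, 0.0]
ft_force: [-0.6, -0.9, -0.7]
opening: 0.002
finger_force: 0.0
```

>>> {"name": "play_rows", "arguments": {
  "plan": [
    [0.21,0.16,0,-0.24],
    [0.42,0.32,0,-0.48],
    [0.63,0.47,0,-0.73],
    [0.84,0.63,0,-0.97],
    [0.84,0.63,0,-0.97]
  ]
}}

```text
t: 2.6
tcp_pos: [393.9, -69.0, 231.7]
orientation: [0.001, 0.314, 0.949, 0.0]
ft_force: [0.1, -0.6, -0.0]
opening: -0.001
finger_force: 0.0
```

>>> {"name": "play_rows", "arguments": {
  "plan": [
    [0.11,0.24,0,-0.24],
    [0.22,0.48,0,-0.48],
    [0.32,0.72,0,-0.73],
    [0.43,0.96,0,-0.97],
    [0.43,0.96,0,-0.97]
  ]
}}

```text
t: 3.1
tcp_pos: [422.0, 54.2, 231.7]
orientation: [0.001, 0.066, 0.998, 0.0]
ft_force: [-0.1, -0.7, -0.3]
opening: 0.001
finger_force: 0.0
```

```bash
cat >> h.py <<'E'
from scipy.spatial.transform import Rotation as Ro
def wristT(s):
    w,x,y,z=s['orientation']; T=np.eye(4); T[:3,:3]=Ro.from_quat([x,y,z,w]).as_matrix(); T[:3,3]=s['tcp_pos']
    m=env.camera_model('wrist'); return T@np.array(m['hand_eye']),np.array(m['K'])
def wlook(name):
    s=env.sense(); p,d=snap('wrist',name); np.save(name+'.npy',d); T,K=wristT(s); np.save(name+'_T.npy',T); return p,d,T,K
E
python3 - <<'E'
from h import *
p,d,T,K=wlook('w1'); o=analyse(p,d,T,K)
for t in('coupon','dolly','strap_nose','lever_paddle'):
    for r in env.find_in(t,'wrist')[:2]: print(t,round(r['p'],2),np.array(r['bbox']).astype(int))
E
```

```text
plate 6631 mean [531.8  99.4  16.3] rect [572.6  51.7] [228.3 173.6] 83.6 z [14.9 16.3 17.6]
red 1475 mean [510.   64.7  28.6] rect [524.2  58.7] [45.9 63.1] 82.9 z [27.5 28.6 29.8]
blue 2026 mean [510.  122.7  58. ] rect [479.9  95.4] [177.5  71.8] 32.0 z [51.2 53.9 55.2]
yellow 113 mean [586.9 126.3 122.6] rect [513.5 105.4] [174.8   8.2] 15.3 z [113.2 117.  121. ]
coupon 0.79 [  0 247 125 367]
coupon 0.73 [221 328 243 355]
dolly 0.91 [ 51 320  86 349]
strap_nose 0.73 [399 256 437 366]
lever_paddle 0.66 [408 358 453 441]
```

View pics/w1.png

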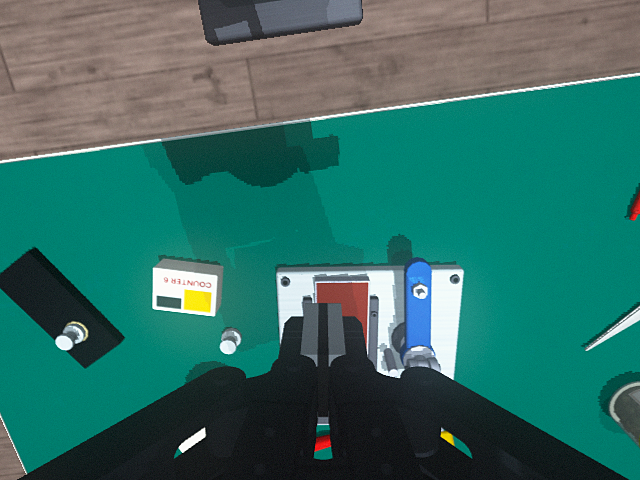

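The wrist view is upside down, with the robot side at the top. It shows the plate's rear edge at row 267, the coupon's rear edge at row 279 between columns 316 and 368, and the blue strap at (418,305). The gripper hides the front.

```bash
python3 - <<'E'
from h import *
p=cv2.cvtColor(cv2.imread('pics/w1.png'),cv2.COLOR_BGR2RGB); d=np.load('w1.npy'); T=np.load('w1_T.npy'); K=np.array(env.camera_model('wrist')['K'])
def at(u,v,z):
    r=T[:3,:3]@np.linalg.inv(K)@np.array([u,v,1.]); return (T[:3,3]+r*(z-T[2,3])/r[2])[:2]
A,B=at(277,267,16),at(464,266,16); print('plate rear',A,B,np.linalg.norm(A-B))
e=(B-A)/np.linalg.norm(B-A); ex=np.array([e[1],-e[0]]); yaw=np.degrees(np.arctan2(ex[1],ex[0]))
o=(A+B)/2+ex*100-e*27.5; print('fixture from plate',o,'yaw',yaw)
oo=analyse(p,d,T,K)
for k in('red','blue','plate'):
    q=oo[k][:,:2]-o; f=np.c_[q@ex,q@e]; print(k,np.percentile(f,[1,3,50,97,99],axis=0).round(1).tolist())
q=oo['blue'][(oo['blue'][:,2]>50)&(oo['blue'][:,2]<56)][:,:2]-o; f=np.c_[q@ex,q@e]; f=f[f[:,1]>40]
ang=np.polyfit(f[:,0],f[:,1],1); print('strap line',ang,f.min(0))
for u,v in((316,279),(368,281)): print((at(u,v,28)-o)@np.c_[ex,e])
E
```

```text
plate rear [475.34128019   4.7489555 ] [496.86856277 175.5397009 ] 172.14210004698947
fixture from plate [581.88087788  50.3546791 ] yaw -7.183949503035593
plate 6631 mean [531.8  99.4  16.3] rect [572.6  51.7] [228.3 173.6] 83.6 z [14.9 16.3 17.6]
red 1475 mean [510.   64.7  28.6] rect [524.2  58.7] [45.9 63.1] 82.9 z [27.5 28.6 29.8]
blue 2026 mean [510.  122.7  58. ] rect [479.9  95.4] [177.5  71.8] 32.0 z [51.2 53.9 55.2]
yellow 113 mean [586.9 126.3 122.6] rect [513.5 105.4] [174.8   8.2] 15.3 z [113.2 117.  121. ]
red [[-89.2, -21.7], [-88.8, -20.0], [-75.3, 7.2], [-44.1, 23.3], [-34.6, 23.8]]
blue [[-152.5, 16.4], [-118.7, 53.3], [-77.9, 63.3], [-39.8, 74.9], [-32.8, 76.1]]
plate [[-95.7, -108.1], [-94.9, -58.5], [-62.3, 48.4], [9.7, 111.8], [15.3, 113.1]]
strap line [4.61477341e-02 6.76789189e+01] [-119.4285558    52.33941389]
[-92.90102858 -22.54942697]
[-90.68587685  24.2388724 ]
```

>>> {"name": "play_rows", "arguments": {
  "plan": [
    [-0.16,0.07,0.25,0],
    [-0.32,0.135,0.5,0],
    [-0.32,0.135,0.7,0],
    [-0.32,0.135,0.88,0],
    [-0.32,0.135,0.88,0]
  ]
}}

```text
t: 3.85
tcp_pos: [458.4, 62.6, 123.4]
orientation: [-0.003, 0.068, 0.998, -0.001]
ft_force: [-0.5, -0.1, -0.1]
opening: 0.001
finger_force: 0.0
```

>>> {"name": "play_rows", "arguments": {
  "plan": [
    [0,0,0.3,0],
    [0,0,0.55,0],
    [0,0,0.75,0],
    [0,0,0.87,0],
    [0,0,0.87,0]
  ]
}}

```text
t: 4.35
tcp_pos: [459.9, 63.2, 20.8]
orientation: [-0.001, 0.067, 0.998, -0.0]
ft_force: [-1.0, 0.9, 1.3]
opening: 0.0
finger_force: 0.0
```

>>> {"name": "play_rows", "arguments": {
  "plan": [
    [-0.06,0.02,0,0],
    [-0.12,0.02,0,0],
    [-0.17,0.02,0,0],
    [-0.21,0.02,0,0],
    [-0.25,0.02,0,0]
  ]
}}

```text
t: 4.85
tcp_pos: [489.8, 62.3, 21.6]
orientation: [-0.001, 0.067, 0.998, -0.0]
ft_force: [-5.1, 1.0, 3.0]
opening: 0.002
finger_force: 2.4
```

>>> {"name": "play_rows", "arguments": {
  "plan": [
    [-0.02,0,0,0],
    [-0.04,0,0,0],
    [-0.06,0,0,0],
    [-0.08,0,0,0]
  ]
}}

```text
t: 5.25
tcp_pos: [499.8, 61.1, 21.2]
orientation: [-0.0, 0.067, 0.998, -0.0]
ft_force: [-3.9, 1.0, 3.4]
opening: -0.001
finger_force: 2.2
```

>>> {"name": "play_rows", "arguments": {
  "plan": [
    [-0.01,0,0,0],
    [-0.02,0,0,0],
    [-0.02,0,0,0]
  ]
}}

```text
t: 5.55
tcp_pos: [502.7, 60.7, 21.3]
orientation: [0.0, 0.067, 0.998, 0.0]
ft_force: [-2.5, 0.5, 0.7]
opening: 0.004
finger_force: 1.3
```

>>> {"name": "play_rows", "arguments": {
  "plan": [
    [-0.01,0,0,0],
    [-0.02,0,0,0],
    [-0.02,0,0,0]
  ]
}}

```text
t: 5.85
tcp_pos: [505.0, 60.4, 21.3]
orientation: [0.0, 0.067, 0.998, 0.0]
ft_force: [-3.5, 0.6, -0.2]
opening: -0.001
finger_force: 1.2
```

>>> {"name": "play_rows", "arguments": {
  "plan": [
    [-0.015,0,0,0],
    [-0.03,0,0,0],
    [-0.03,0,0,0]
  ]
}}

```text
t: 6.15
tcp_pos: [506.8, 60.0, 21.2]
orientation: [-0.002, 0.067, 0.998, -0.0]
ft_force: [-6.7, 1.7, 4.4]
opening: 0.0
finger_force: 3.9
```

>>> {"name": "play_rows", "arguments": {
  "plan": [
    [-0.015,0,0,0],
    [-0.03,0,0,0],
    [-0.03,0,0,0]
  ]
}}

```text
t: 6.45
tcp_pos: [506.9, 59.7, 20.8]
orientation: [-0.005, 0.067, 0.998, -0.0]
ft_force: [-16.0, 4.2, 12.0]
opening: -0.002
finger_force: 8.3
```

Motion stopped while the force rose to 16 N, so the coupon is home. Next I'll back off, rise over the strap and go to its outer side.

>>> {"name": "play_rows", "arguments": {
  "plan": [
    [-0.03,0,0,0],
    [-0.03,0,0,0],
    [0.06,0,0,0],
    [0.14,0,-0.2,0],
    [0.14,0,-0.58,0]
  ]
}}

```text
t: 6.95
tcp_pos: [492.8, 61.6, 89.4]
orientation: [-0.002, 0.066, 0.998, -0.0]
ft_force: [0.6, -0.9, -0.2]
opening: 0.002
finger_force: 0.0
```

>>> {"name": "play_rows", "arguments": {
  "plan": [
    [0,0.2,-0.03,0],
    [0,0.5,-0.03,0],
    [0,0.8,-0.03,0],
    [0,1,-0.03,0],
    [0,1,0,0]
  ]
}}

```text
t: 7.45
tcp_pos: [513.7, 183.8, 92.0]
orientation: [0.003, 0.065, 0.998, 0.001]
ft_force: [-0.4, 0.2, -0.2]
opening: -0.001
finger_force: 0.0
```

```bash
python3 - <<'E'
from h import *
p,d,T,K=wlook('w2'); o=analyse(p,d,T,K)
p,d=snap('side','s2'); cv2.imwrite('pics/s2c.png',cv2.resize(cv2.imread('pics/s2.png')[160:310,180:380],(800,600)))
E
```

```text
plate 21131 mean [526.5  77.1  16.3] rect [565.1  81. ] [174.4 152.1] 83.8 z [15.1 16.3 17.3]
red 9325 mean [554.3  53.3  28.6] rect [563.8  53.2] [47.6 93.3] 83.1 z [27.7 28.6 29.6]
blue 6877 mean [510.7 128.2  55.6] rect [526.6 159.4] [110.9  84.5] 71.0 z [48.2 53.9 55. ]
yellow 0
```

View pics/s2c.png

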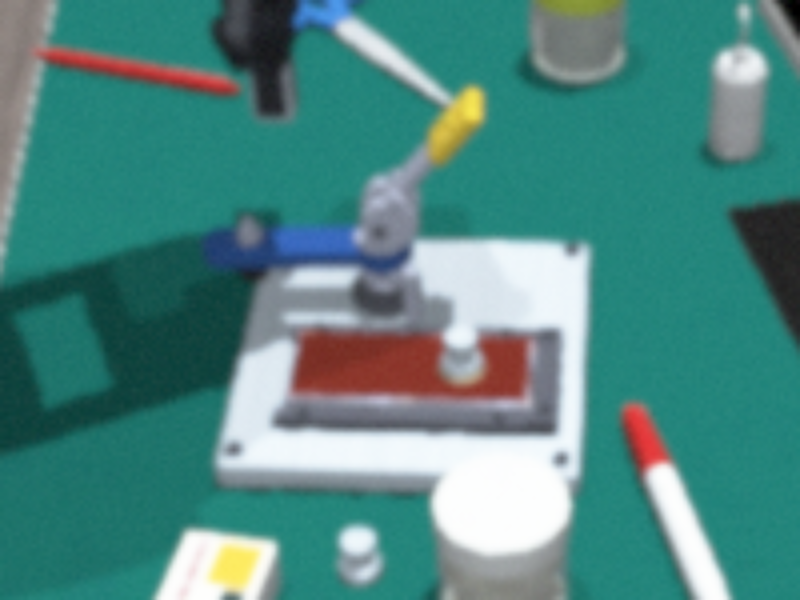

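View pics/w2.png

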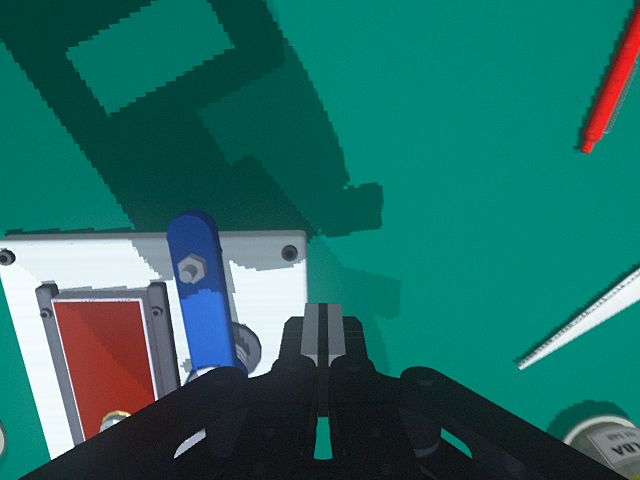

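The side view shows the coupon's front against the end stop, and the wrist view shows its rear edge just inside the rail ends, so it is home. The strap is still aside at (195,290) and the fingers are clear of it. I'll lower and swing the strap.

>>> {"name": "play_rows", "arguments": {
  "plan": [
    [0.03,0,0.15,0],
    [0.06,0,0.3,0],
    [0.06,0,0.38,0],
    [0.06,-0.1,0.38,0],
    [0.06,-0.2,0.38,0]
  ]
}}

```text
t: 8.05
tcp_pos: [500.9, 156.6, 45.5]
orientation: [0.0, 0.067, 0.998, -0.0]
ft_force: [0.8, -0.0, 0.5]
opening: -0.004
finger_force: 0.0
```

>>> {"name": "play_rows", "arguments": {
  "plan": [
    [0.01,-0.08,0,0],
    [0.02,-0.15,0,0],
    [0.04,-0.22,0,0],
    [0.05,-0.29,0,0],
    [0.05,-0.33,0,0]
  ]
}}

```text
t: 8.55
tcp_pos: [489.2, 118.6, 45.6]
orientation: [-0.0, 0.067, 0.998, 0.0]
ft_force: [0.4, 2.0, 0.7]
opening: -0.003
finger_force: 0.9
```

>>> {"name": "play_rows", "arguments": {
  "plan": [
    [-0.02,-0.08,0,0],
    [-0.07,-0.16,0,0],
    [-0.145,-0.24,0,0],
    [-0.2,-0.29,0,0],
    [-0.27,-0.34,0,0]
  ]
}}

```text
t: 9.05
tcp_pos: [516.4, 73.8, 45.1]
orientation: [-0.0, 0.067, 0.998, -0.0]
ft_force: [-1.2, 2.5, 1.1]
opening: 0.003
finger_force: 1.1
```

>>> {"name": "play_rows", "arguments": {
  "plan": [
    [-0.05,-0.02,0,0],
    [-0.09,-0.03,0,0],
    [-0.12,-0.04,0,0],
    [-0.14,-0.04,0,0]
  ]
}}

```text
t: 9.45
tcp_pos: [532.2, 67.5, 45.1]
orientation: [-0.0, 0.067, 0.998, -0.0]
ft_force: [-2.7, -1.6, 0.8]
opening: 0.001
finger_force: 1.2
```

>>> {"name": "play_rows", "arguments": {
  "plan": [
    [-0.015,0,0,0],
    [-0.03,0,0,0],
    [-0.03,0,0,0]
  ]
}}

```text
t: 9.75
tcp_pos: [536.0, 67.3, 45.3]
orientation: [0.0, 0.066, 0.998, 0.0]
ft_force: [-1.3, -1.2, -1.4]
opening: -0.001
finger_force: 0.7
```

>>> {"name": "play_rows", "arguments": {
  "plan": [
    [-0.015,0,0,0],
    [-0.03,0,0,0],
    [-0.03,0,0,0]
  ]
}}

```text
t: 10.05
tcp_pos: [537.2, 66.9, 45.0]
orientation: [-0.002, 0.067, 0.998, -0.0]
ft_force: [-9.0, 0.6, 5.3]
opening: -0.005
finger_force: 4.3
```

>>> {"name": "play_rows", "arguments": {
  "plan": [
    [-0.02,0,0,0],
    [-0.02,0,0,0],
    [0.1,0,0,0],
    [0.15,0,-0.3,0],
    [0.15,0,-0.6,0]
  ]
}}

```text
t: 10.55
tcp_pos: [520.5, 69.3, 117.4]
orientation: [-0.001, 0.066, 0.998, -0.0]
ft_force: [1.6, -1.3, 0.2]
opening: 0.003
finger_force: 0.0
```

>>> {"name": "play_rows", "arguments": {
  "plan": [
    [0,0,-0.3,0],
    [0,0,-0.5,0],
    [0.3,0,-0.5,0],
    [0.5,0,-0.5,0],
    [0.5,0,-0.5,0]
  ]
}}

```text
t: 11.05
tcp_pos: [459.8, 77.4, 177.7]
orientation: [-0.0, 0.066, 0.998, 0.0]
ft_force: [0.2, -0.4, 0.5]
opening: -0.002
finger_force: 0.0
```

```bash
python3 - <<'E'
from h import *
o=np.array([581.9,50.35]); a=np.radians(-7.2); ex=np.array([np.cos(a),np.sin(a)]); e=np.array([-np.sin(a),np.cos(a)])
s=env.sense(); q=s['tcp_pos'][:2]-o; print('tcp fix',q@ex,q@e,s['tcp_pos'])
for c in('scene','side'):
    p,d=snap(c,c+'3'); m=env.camera_model(c); r=analyse(p,d,np.linalg.inv(np.array(m['world_to_cam'])),np.array(m['K']))
    for k in('red','blue','yellow'):
        f=r[k][:,:2]-o; f=np.c_[f@ex,f@e]
        print(c,k,np.percentile(f,[3,50,97],axis=0).round(1).tolist())
a=cv2.imread('pics/scene3.png')[240:420,150:390]; cv2.imwrite('pics/s3c.png',cv2.resize(a,(800,600)))
E
```

```text
tcp fix -124.4967159816017 11.507613906986144 [459.82726427  77.37044892 177.68505066]
plate 5686 mean [551.6  91.   14.6] rect [584.1  58.4] [231.7 236.6] 0.0 z [12.  14.5 18.1]
red 665 mean [559.2  55.5  26.9] rect [577.2  51.6] [ 44.5 114.2] 82.9 z [25.5 26.9 28.4]
blue 706 mean [552.9  81.   50.1] rect [557.4  85.1] [104.7  25.2] 86.7 z [44.4 51.3 53.2]
yellow 259 mean [562.3 164.2 128. ] rect [566.6 162.4] [26.1 25.3] 82.5 z [114.1 129.4 137.6]
scene red [[-59.7, -20.6], [-36.7, 4.5], [48.2, 21.2]]
scene blue [[-41.3, -16.8], [-35.2, 26.5], [-18.7, 79.5]]
scene yellow [[-41.1, 98.0], [-37.2, 111.0], [-18.3, 121.3]]
plate 2918 mean [577.7  70.6  15.5] rect [590.9  58.7] [217.5 236.8] 0.2 z [13.  15.5 18.2]
red 533 mean [576.8  52.1  27.8] rect [576.5  54.9] [ 44.4 111.8] 83.9 z [25.9 27.8 29.6]
blue 214 mean [560.3  67.8  52.8] rect [559.8  69.9] [81.8 20.3] 83.6 z [49.6 53.1 55. ]
yellow 173 mean [567.8 157.5 129.4] rect [528.2 132.9] [128.5  27.9] 31.9 z [116.6 126.7 138. ]
side red [[-58.4, -16.1], [-4.5, -0.7], [47.9, 22.9]]
side blue [[-33.5, -22.7], [-23.2, 21.0], [-14.9, 54.1]]
side yellow [[-36.6, 95.2], [-26.0, 105.6], [-14.7, 116.2]]
```

View pics/s3c.png

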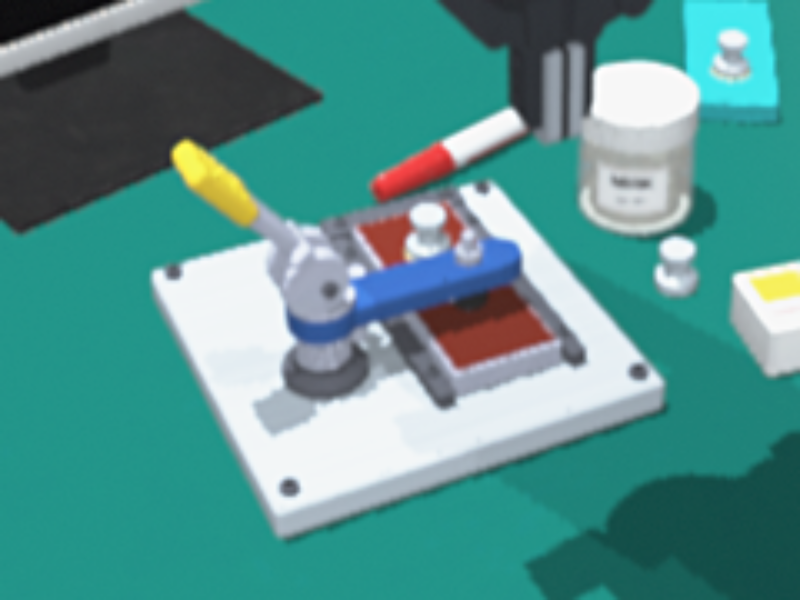

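The strap lies across the coupon between dolly and fingers' former place, with the lever raised towards (210,180) in the crop. Next comes the lever.

>>> {"name": "play_rows", "arguments": {
  "plan": [
    [-0.25,0.2,0,0],
    [-0.5,0.4,0,0],
    [-0.7,0.6,0,0],
    [-0.8,0.67,0,0],
    [-0.8,0.67,0,0]
  ]
}}

```text
t: 11.65
tcp_pos: [571.1, 145.1, 177.2]
orientation: [0.001, 0.066, 0.998, 0.0]
ft_force: [-0.1, 0.5, 0.2]
opening: -0.001
finger_force: 0.0
```

>>> {"name": "play_rows", "arguments": {
  "plan": [
    [0,0,0.12,0],
    [0,0,0.24,0],
    [0,0.02,0.3,0],
    [0,0.04,0.36,0],
    [0,0.06,0.41,0]
  ]
}}

```text
t: 12.15
tcp_pos: [568.5, 151.1, 127.3]
orientation: [-0.0, 0.067, 0.998, -0.0]
ft_force: [-0.2, -1.1, -0.2]
opening: -0.002
finger_force: 0.0
```

>>> {"name": "play_rows", "arguments": {
  "plan": [
    [0.02,0.02,0.05,0],
    [0.02,0.05,0.1,0],
    [0.02,0.08,0.15,0],
    [0.02,0.12,0.2,0],
    [0.02,0.15,0.24,0]
  ]
}}

```text
t: 12.65
tcp_pos: [569.1, 169.7, 99.0]
orientation: [0.0, 0.066, 0.998, 0.0]
ft_force: [0.2, -1.8, 3.4]
opening: -0.004
finger_force: 1.7
```

>>> {"name": "play_rows", "arguments": {
  "plan": [
    [0,0.02,0.04,0],
    [0,0.04,0.07,0],
    [0,0.06,0.1,0],
    [0,0.08,0.13,0],
    [0,0.1,0.15,0]
  ]
}}

```text
t: 13.15
tcp_pos: [570.1, 181.1, 80.8]
orientation: [-0.0, 0.067, 0.998, -0.0]
ft_force: [0.2, -2.7, 3.1]
opening: 0.001
finger_force: 1.6
```

>>> {"name": "play_rows", "arguments": {
  "plan": [
    [0,0.02,0.03,0],
    [0,0.04,0.06,0],
    [0,0.04,0.08,0],
    [0,0.04,0.09,0]
  ]
}}

```text
t: 13.55
tcp_pos: [571.3, 186.4, 70.4]
orientation: [0.0, 0.067, 0.998, 0.0]
ft_force: [-0.1, -0.1, 5.7]
opening: 0.0
finger_force: 2.8
```

>>> {"name": "play_rows", "arguments": {
  "plan": [
    [0,0,0.015,0],
    [0,0,0.03,0],
    [0,0,0.03,0]
  ]
}}

```text
t: 13.85
tcp_pos: [571.9, 186.6, 68.6]
orientation: [0.001, 0.067, 0.998, 0.001]
ft_force: [-4.0, 0.3, 17.0]
opening: -0.001
finger_force: 8.3
```

Force rises to 17 N at the lower limit. I'll press slightly more, then lift clear and check.

>>> {"name": "play_rows", "arguments": {
  "plan": [
    [0,0,0.015,0],
    [0,0,0.02,0],
    [0,0,-0.2,0],
    [0,0,-0.6,0],
    [0,0,-1,0]
  ]
}}

```text
t: 14.35
tcp_pos: [570.2, 185.8, 187.3]
orientation: [-0.001, 0.067, 0.998, -0.0]
ft_force: [0.6, -0.2, -0.1]
opening: -0.0
finger_force: 0.0
```

>>> {"name": "play_rows", "arguments": {
  "plan": [
    [0.4,0,-0.1,0],
    [0.8,0,-0.1,0],
    [1,0,-0.1,0],
    [1,0,-0.1,0],
    [1,0,-0.1,0]
  ]
}}

```text
t: 14.85
tcp_pos: [452.3, 202.2, 199.2]
orientation: [0.0, 0.066, 0.998, 0.0]
ft_force: [-0.3, 1.0, -0.4]
opening: -0.002
finger_force: 0.0
```

```bash
python3 - <<'E'
from h import *
p,d=snap('side','side4'); p,d=snap('scene','scene4')
a=cv2.resize(cv2.imread('pics/side4.png')[160:310,180:380],(400,300)); b=cv2.resize(cv2.imread('pics/scene4.png')[240:420,150:390],(400,300))
cv2.imwrite('pics/c4.png',cv2.hconcat([a,b])); print(env.sense()['ft_force'],env.sense()['t'])
m=env.camera_model('side'); d=env.snapshot('side'); r=analyse(d[0],d[1],np.linalg.inv(np.array(m['world_to_cam'])),np.array(m['K']))
E
```

```text
[-0.42037441 -0.34101091 -0.82741622] 14.95
plate 2945 mean [577.6  70.2  15.5] rect [591.1  56.8] [233.3 217.9] 90.0 z [12.8 15.5 18.2]
red 503 mean [577.8  52.4  27.8] rect [576.7  55.1] [ 44.3 111.6] 83.1 z [25.9 27.8 29.7]
blue 216 mean [559.9  67.4  47.7] rect [559.7  69. ] [80.2 21.2] 84.6 z [44.4 48.  49.8]
yellow 80 mean [574.3 191.1  69.2] rect [573.3 190. ] [33.4 23.7] 88.5 z [66.8 69.1 71.1]
```

View pics/c4.png

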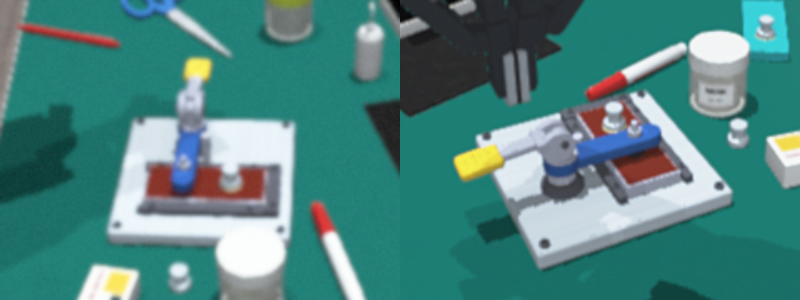

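The lever is down, with its paddle at z 69, and the strap has dropped 5 mm across the coupon. The coupon is home and the arm is clear of everything.

```bash
python3 -c "
from bench import env
print(env.job_done())"
```

```text
the job is handed in; nothing more can be done
None
```

The job is handed in and no verdict came back: the coupon is home against its stop, the strap lies across it, and the cam lever is fully down. I could not measure the pad's force directly; the strap dropped about 5 mm of its 5.5 mm when the lever went down.

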